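Fit the new knob on the gas hob and hold the tap in

ROBOT

A 6-joint arm with a two-finger parallel gripper is mounted at the origin on the work surface. World frame = base frame: x ahead of the robot, y to its left, z up, the work surface at z = 0. Lengths are in m, angles in degrees, forces in N, time in s.
With the tool pointing down it reaches from about 0.4 to 0.825 m from the base axis. Payload 7 kg.
Tool frame: the origin (TCP) lies on the centre line of the jaws, within the pads' length; the fingertips stand 11 mm ahead of it and the grasp point (between the pads) lies 8 mm behind it; z points along the fingers, y is the line along which they close (so a half turn about z gives the same grasp; the last joint's range is limited). The gripper opens to 88 mm and grips with 3 to 60 N. Pads are 19 mm wide; open, the fingers measure 130 mm over their backs; the gripper's body (78 mm by 193 mm) begins 47 mm behind the grasp point.
Start: joints at [-57.004, 20.546, 0.682, 0, -70.136, -16.507], TCP at [0.192, -0.647, 0.238] pointing down, gripper open.
Joint ranges: [-176.03, 176.03], [-82.01, 121.73], [-58.28, 71.71], [-173.87, 95.51], [-174.79, -0.11], [-173.66, 173.66]. Speed limits (degrees/s): [136.94, 136.94, 172.46, 180, 180, 180].

INTERFACE

Orientations are given as [roll, pitch, yaw] about the fixed x, y, z axes, in that order (R = Rz(yaw) Ry(pitch) Rx(roll)).
In Python, from plant import r, capture, camera_model, job gives the robot as it stands.
- The arm moves only by the tool drive_tool, never from a script. Its argument "increments" is a list that holds one entry, the list of rows, each a list of 5 numbers: the gripper's target within -1 to 1 (fully open at 1, half-way at 0, shut at -1), then the shift along the tool's x, y, z scaled (see below), then the turn about the tool's z scaled (see below). In form: [[[gripper, tx, ty, tz, roll], ...]]. A call has 1 to 5 rows; each row is the pose to reach, as a shift and turn from the pose commanded when the call began, along the tool's axes at that moment, turning the shorter way round; what a row does not reach only later rows make up. The controller multiplies each number of a shift by 120 mm and each number of a turn by 360 degrees. A row lasts 1/8 s, in which the tool goes at most 62.5 mm and 10.7 degrees, less where a joint would pass 70% of its speed; a pose out of reach is approached as far as the arm can. A call with a number of a shift or a turn outside -1 to 1 is refused whole. A call with a gripper value outside its range is refused whole. The fingers move at their own pace and stop on an object; "squeeze" is the grip in N (left out, the last holds). Time passes only in rows, so rows that repeat a pose let the fingers close. It gives the time, the measured TCP pose, the force, the opening and the grip force at its end, in the units of the state.
- r.get_state(): the state, without advancing time (a new reading comes with each control period).
- capture(name): name is "scene" or "top" or "wrist"; returns the picture (480x640x3 uint8, red, green, blue); there is no depth.
- camera_model(name): a dict with "camera_matrix" (3x3 intrinsics, pixels), "rvec" (rotation vector, rad) and "tvec" (3), from world to camera coordinates, as OpenCV has them. Camera axes: x right, y down, z forward; pixel columns grow to the right and rows downward; lengths in m; the calibration is good to about 2 mm. The wrist camera is an equidistant fisheye: a pixel r from the principal point sees the ray r / f radians off the axis. A picture is of the moment at which its call begins: read the wrist's pose just before it. camera_model takes no time and is no camera call; for the wrist camera it gives the pose at the moment of the call.
- job.close_job(): hands the job in; it is judged then, once.
The state is a dict: "time_s": time; "joints": joint angles; "qd": joint speeds; "joint_torque": joint torques, N m; "tcp_pos": TCP position; "eef_rot": TCP orientation; "contact_force": force on the tool from outside, world axes, zero at the start; "moment": the same for the moment, N m; "gripper_width": finger opening in m; "gripper_force": force on a finger pad.
Only numpy, scipy, OpenCV 4.12 (cv2) and the standard library are available. Lean on these libraries where they do the work, as an engineer would, in place of code of your own. Each camera call takes 0.05 s, during which the arm holds its last target. There are 200 camera calls.

TASK

One tap of the café's gas hob has lost its knob. Lift the new knob out of its recess in the spare-parts tray, turn it so that the flat in its bore matches the flat on the bare tap shaft, push it fully home, and keep pressing so that the tap is held all the way down against its spring, as when lighting a ring. Finish like that, still holding the knob down; leave the hob's other knob, the kettle and the other things where they are.

Things in the scene. Friction and masses are not known exactly. Their poses are not given: they have to be found in the camera images.
- knob: the new knob, black plastic, 60 g: 50 mm round skirt 8 mm thick, on it a grip bar 18 mm wide, 46 mm long; 36 mm high in all. Origin on its axis at the underside, z up, x along the bar to its pointed nose (white line; other end square). Underneath, on the axis, a D-shaped bore 20 mm deep, 11 mm wide, mouth chamfered, its flat on the nose side, 1.4 mm from the axis. Lies upright in the tray
- knob_mid (a point): centre of the new knob, on its axis, 18 mm above its underside (half-way up); axes as knob. The bar's sides face +y and -y, are parallel for 17 mm behind and 13 mm ahead of the axis, and can be gripped from the skirt's top (10 mm below this point) to the bar's top (18 mm above it)
- shaft_tip (a point): centre of the top end of the bare tap shaft, upright, 32 mm tall, in a rubber washer 3 mm high at the hob's front, left or right. Brass, 10 mm thick, a flat 1 mm from the axis along all its length, top 1.5 mm bevelled. z up; x is the way the flat faces. Knob fully home: tip at the bottom of its bore, knob_mid 2 mm below this point, the knob's x along this x
- tap_push (a joint): how far the tap shaft is pressed down, m: 0 when free, 0.006 at its stop. Its spring pushes back with about 5 N at first and 9 N at the stop; it rises again when let go
- tap_turn (a joint): turn of the tap, rad, counter-clockwise from above: 0 shut (flat faces the back of the hob), up to 2.4; turns with 0.15 N m, stays where left. It was left part-open when the knob broke (the gas is off at the bottle) and need not be turned
- tray: spare-parts tray of grey-brown moulded pulp, 240 x 100 x 18 mm, fixed to the counter. Origin under its centre, x along its long side, z up. Three round recesses 53 mm wide, 10 mm deep on its long axis at x = -75, 0 and +75 mm: one of the first two holds the knob, the other the burner cap, the last the ring seal
- hob: two-ring steel gas hob let into the counter, 510 x 290 mm, its plate 8 mm above the counter, fixed. Origin under its centre, x towards its back. Taps on the front edge at x = -205, y = +55 and -55 mm; two black iron pan supports, 50 mm high, cover x = -150 to +220 mm
- knob_b_nose (a point): tip of the pointed nose of the hob's other knob, which is still on its tap and looks just like the new one (standing 12 to 48 mm above the plate); the knob's axis is 23 mm from this point. Not to be turned
- kettle: steel gooseneck kettle, 144 mm wide at the base, 127 mm high, spout to +x and handle to -x, on the rear pan support; leave alone. Origin under its centre
- cap: spare burner cap, dark iron disc 50 mm wide and 12 mm thick in a tray recess, 2 mm proud of the tray; leave alone. Origin under its centre
- seal: black rubber ring, 50 mm wide, 6 mm thick, in the tray's last recess; leave alone. Origin under its centre
- phone: black phone, 72 x 150 x 8 mm, flat on the counter; leave alone. Origin under its centre
- screwdriver: screwdriver, 200 mm long, 26 mm thick, black handle, lying on the counter; leave alone. Origin under its middle, x towards the tip
- bean_cup: black cup of coffee beans, 78 mm wide, 87 mm high; leave alone. Origin under its centre
- card_stand: clear card stand, foot 70 x 100 mm, 155 mm high; leave alone. Origin under its centre
- pitcher: steel milk pitcher, 80 mm wide, 100 mm high; leave alone. Origin under its centre
Not all that is in view belongs to the job. What is shaped like the knob but blue is not meant.

How it is judged (in metres and radians):
On the way, in this order (a step that is already met when the one before it is completed fails the run):
1. the knob is lifted clear of its recess in the fingers (z of knob_mid in the frame of tray above 0.045 m and contact force between knob and the fingers above 1 N and contact force between knob and tray below 0.05 N), for 0.1 s.
2. the knob sits fully home on the tap shaft, flat to flat (horizontal distance between knob_mid and shaft_tip below 0.0025 m and z of knob_mid in the frame of shaft_tip between -0.006 and 0 m and angle between the x axis of knob_mid and the x axis of shaft_tip, either way round below 0.35 rad and angle between knob_mid's own z axis and vertical below 0.12 rad), for 0.1 s.
At the end, for the whole second after the job is handed in: the knob is on the tap shaft, flat to flat (within 0.35 rad), upright, within 2 mm of fully home, and the robot's fingers still hold it down, so that the tap stays pressed in by at least 4.5 of its 6 mm (all of step 2 and value of joint tap_push above 0.0045 m and contact force between knob and the fingers above 2 N); the arm keeps its last pose, push and grip.
It fails at once if the kettle is knocked out of place (distance of kettle from where it was at the start of the episode above 0.025 m).
It fails at once if another part in the tray is moved out of place (distance of any of cap, seal from where it was at the start of the episode above 0.025 m).
It fails at once if another thing on the counter is knocked out of place (distance of any of phone, screwdriver, bean_cup, card_stand, pitcher from where it was at the start of the episode above 0.025 m).
It fails at once if the hob's other knob is turned (distance of knob_b_nose from where it was at the start of the episode above 0.006 m).
It also fails if it takes over 42 s, if anything falls off the work surface, if the arm or the gripper's body presses on something with over 40 N, if the wrist force passes 120 N, or if a joint passes its speed limit or range.

## Working session

There is one attempt and no reset: what is moved stays moved. The work goes in short steps, Python scripts to look and compute and a tool call to move; the robot and the scene stay as the last step left them, time stands still between calls to the robot, and variables do not carry over. Pictures are saved under pics/ and viewed, at most 10 in all, crops included, and the job is handed in when it is done.

Besides the shell and the picture viewer there is one more tool, called after "Request:" by a JSON object that holds its "method" and its "body", one argument or row to a line. drive_tool: Moves the arm, as the interface text tells. Its arguments: {"type":"object","properties":{"increments":{"type":"array"},"squeeze":{"type":"number"}},"required":["increments"]}

```bash
mkdir -p pics
cat > h.py <<'E'
import numpy as np, cv2
from plant import r, capture, camera_model, job
def save(n,im): cv2.imwrite('pics/'+n+'.png',cv2.cvtColor(im,cv2.COLOR_RGB2BGR))
def ray(m,uv,fish=False):
    K=np.array(m['camera_matrix'],float);R=cv2.Rodrigues(np.array(m['rvec'],float))[0];t=np.array(m['tvec'],float).ravel()
    p=np.atleast_2d(uv).astype(float)
    x=np.c_[(p[:,0]-K[0,2])/K[0,0],(p[:,1]-K[1,2])/K[1,1]]
    if fish:
        th=np.linalg.norm(x,axis=1)+1e-12
        d=np.c_[x*(np.sin(th)/th)[:,None],np.cos(th)]
    else: d=np.c_[x,np.ones(len(x))]
    return -R.T@t, d@R
def plane(m,uv,z,fish=False):
    c,d=ray(m,uv,fish); return c+d*((z-c[2])/d[:,2])[:,None]
E
python3 - <<'E'
from h import *
import pickle
s=r.get_state();print(s)
o={}
for n in('scene','top','wrist'):
    m=camera_model(n);im=capture(n);save(n+'0',im);o[n]=(m,im);
    print(n,np.round(m['camera_matrix'],1).tolist(),ray(m,[[320,240]])[0].round(3))
pickle.dump(o,open('o0.pkl','wb'))
E
```

```text
{'time_s': 0.0, 'joints': array([-5.70018115e+01,  2.05922053e+01,  6.32491813e-01, -1.92921612e-02,
       -7.01351440e+01, -1.65066376e+01]), 'qd': array([-0.05331807, -0.0460265 , -0.13103429, -0.02887994,  0.06320016,
       -0.13390292]), 'joint_torque': array([-3.29181212e-04, -5.82721174e+01,  2.93075484e+01,  6.99774876e+00,
        7.04835678e-03, -1.70997755e-04]), 'tcp_pos': array([ 0.19144599, -0.64678493,  0.23660684]), 'eef_rot': array([ 1.79903899e+02, -9.56579461e-03, -1.63515012e+02]), 'contact_force': array([ 1.12109971, -0.6636292 , -0.57075321]), 'moment': array([ 0.00197226, -0.00150313,  0.02419793]), 'gripper_force': 0.0, 'gripper_width': 0.08767141890386611}
scene [[592.2, 0.0, 320.5], [0.0, 592.2, 245.5], [0.0, 0.0, 1.0]] [ 1.066 -0.71   1.338]
top [[500.8, 0.0, 313.8], [0.0, 500.8, 239.6], [0.0, 0.0, 1.0]] [ 0.396 -0.028  1.737]
wrist [[371.6, 0.0, 315.6], [0.0, 371.6, 237.8], [0.0, 0.0, 1.0]] [ 0.113 -0.671  0.384]
```

View pics/top0.png

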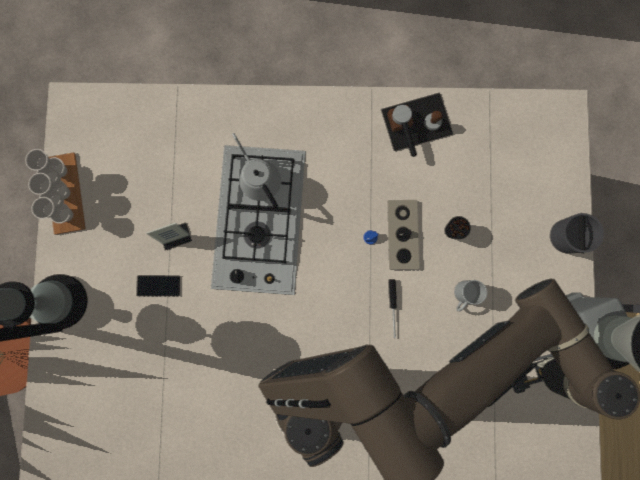

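View pics/scene0.png

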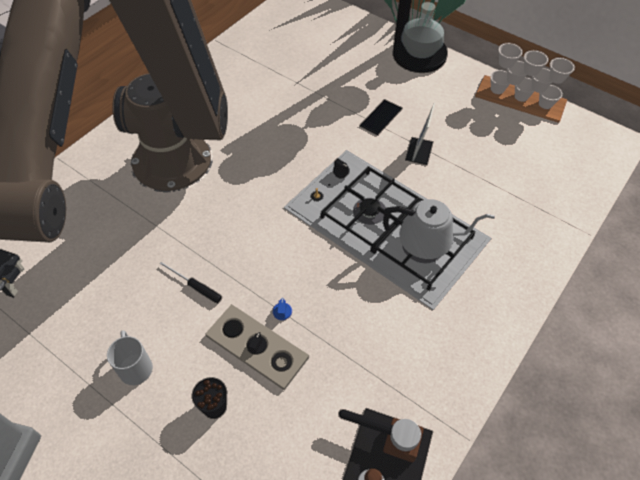

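The top view shows the tray at about (404,235) with the seal at (402,212), a barred object at (403,234) and a flat disc at (403,256). The bare brass shaft is at (269,279) on the hob's front.

Things that could be taken for the knob:
- The tray middle (403,234), which has a bar and so looks like the knob.
- The cap (403,256), a flat disc.
- The seal (402,212), a ring.
- The blue look-alike (371,237).
- The hob's other knob (237,276).

I choose (403,234) and will check it in a crop.

Run:
```python
from h import *
import pickle
o=pickle.load(open('o0.pkl','rb'))
m,im=o['top'];m2,im2=o['scene']
a=cv2.resize(im[195:275,360:440],(400,400),interpolation=cv2.INTER_CUBIC)
b=cv2.resize(im[255:305,220:300],(400,250),interpolation=cv2.INTER_CUBIC)
c=np.zeros((400,400,3),np.uint8);c[:250]=b
save('crop1',np.hstack([a,c]))
for n,p,z in(('knob',(403,234),.036),('cap',(403,256),.02),('seal',(402,212),.014),('shaft',(269,279),.04),('knobb',(237,276),.03),('blue',(371,237),.03)):
    print(n,plane(m,p,z).round(3))
for n,p,z in(('knob',(257,343),.03),('cap',(233,327),.02),('seal',(282,361),.014),('shaft',(317,195),.03)):
    print(n,plane(m2,p,z).round(3))
```

```text
knob [[ 0.591 -0.309  0.036]]
cap [[ 0.517 -0.312  0.02 ]]
seal [[ 0.67  -0.309  0.014]]
shaft [[0.43  0.144 0.04 ]]
knobb [[0.438 0.254 0.03 ]]
blue [[ 0.58  -0.201  0.03 ]]
knob [[ 0.6   -0.312  0.03 ]]
cap [[ 0.522 -0.312  0.02 ]]
seal [[ 0.671 -0.307  0.014]]
shaft [[0.443 0.137 0.03 ]]
```

View pics/crop1.png

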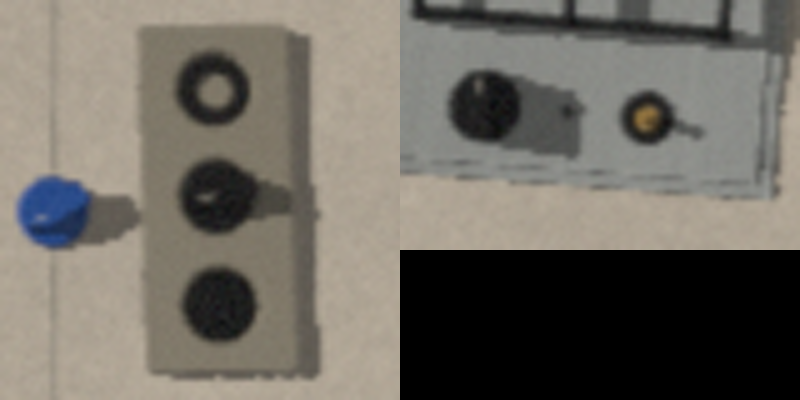

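The crop shows a barred knob with a white line in the middle recess, so the choice is confirmed. Its nose points to image-left, about world +y. The first disc is the plain cap, the last is the ring seal, and the shaft is bare brass. Moving over the knob now.

Request:
{"method": "drive_tool", "body": {
  "increments": [
    [[1, -0.5, 0.22, 0, 0], [1, -1, 0.43, 0, 0], [1, -1, 0.43, 0, 0]]
  ]
}}

```text
time_s: 0.52
tcp_pos: [0.2946, -0.5615, 0.2376]
eef_rot: [180.0, 0.0, -163.3]
contact_force: [-0.9, -0.6, 0.4]
gripper_width: 0.0878
gripper_force: 0.0
```

Request:
{"method": "drive_tool", "body": {
  "increments": [
    [[1, -0.5, 0.22, 0, 0], [1, -1, 0.43, 0, 0], [1, -1, 0.43, 0, 0]]
  ]
}}

```text
time_s: 0.9
tcp_pos: [0.3947, -0.4783, 0.2374]
eef_rot: [180.0, 0.0, -163.3]
contact_force: [-0.3, -0.9, 0.4]
gripper_width: 0.0881
gripper_force: 0.0
```

Request:
{"method": "drive_tool", "body": {
  "increments": [
    [[1, -0.5, 0.22, 0, 0], [1, -1, 0.43, 0, 0], [1, -1, 0.43, 0, 0]]
  ]
}}

```text
time_s: 1.27
tcp_pos: [0.4948, -0.3951, 0.2371]
eef_rot: [180.0, -0.0, -163.3]
contact_force: [-0.3, -0.2, 0.3]
gripper_width: 0.0876
gripper_force: 0.0
```

Request:
{"method": "drive_tool", "body": {
  "increments": [
    [[1, -0.5, 0.22, 0, -0.03], [1, -1, 0.43, 0, -0.06], [1, -1, 0.43, 0, -0.09], [1, -1, 0.43, 0, -0.12], [1, -1, 0.43, 0, -0.14]]
  ]
}}

```text
time_s: 1.9
tcp_pos: [0.5925, -0.3142, 0.2371]
eef_rot: [179.9, -0.0, -112.9]
contact_force: [-0.2, 0.2, -0.5]
gripper_width: 0.0876
gripper_force: 0.0
```

Request:
{"method": "drive_tool", "body": {
  "increments": [
    [[1, 0, 0, 0.2, -0.03], [1, 0, 0, 0.4, -0.06], [1, 0, 0, 0.4, -0.06]]
  ]
}}

```text
time_s: 2.28
tcp_pos: [0.5912, -0.314, 0.1874]
eef_rot: [179.7, 0.1, -91.7]
contact_force: [-0.4, 0.3, -0.2]
gripper_width: 0.0876
gripper_force: 0.0
```

Run:
```python
from h import *
import pickle
s=r.get_state();print(s['tcp_pos'],s['eef_rot'],s['joints'])
m=camera_model('wrist');im=capture('wrist');pickle.dump((m,im),open('o1.pkl','wb'))
save('wrist1',im);c,d=ray(m,[[315.6,237.8]],True);print(c,d)
```

```text
[ 0.59119489 -0.31398726  0.18738146] [ 1.79748808e+02  6.32213924e-02 -9.16688939e+01] [-1.13345965e+01  2.20405950e+01 -3.78340865e+00 -2.23353909e-02
 -6.44342385e+01  9.67552542e+00]
[ 0.58893781 -0.39602625  0.33463946] [[ 0.00499269  0.29950715 -0.95408099]]
```

View pics/wrist1.png

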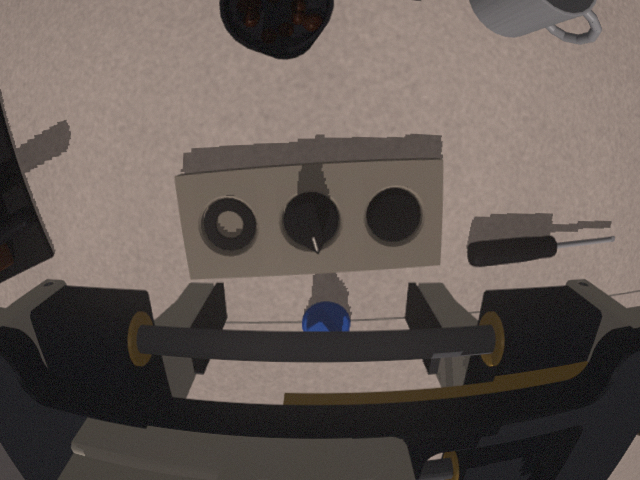

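The wrist picture shows the knob at (311,221) with its white nose line from about (313,237) to (317,251). The seal is at (229,224) and the cap at (394,215).

Run:
```python
from h import *
import pickle
m,im=pickle.load(open('o1.pkl','rb'))
g=cv2.cvtColor(im,cv2.COLOR_RGB2GRAY)
mask=(g<60).astype(np.uint8)*255
n,l,st,ce=cv2.connectedComponentsWithStats(mask[:270])
for i in range(1,n):
    if 800<st[i,4]<6000 and 180<ce[i][0]<440:
        cs=cv2.findContours((l==i).astype(np.uint8),cv2.RETR_EXTERNAL,cv2.CHAIN_APPROX_NONE)[0][0][:,0].astype(float)
        for z in(.014,.016,.02):
            P=plane(m,cs,z,True)[:,:2].astype(np.float32)
            c,rad=cv2.minEnclosingCircle(P);e=cv2.fitEllipse(P*1000)
            print(st[i],z,c,round(rad,4),np.round(e[0],1),np.round(e[1],1))
sub=g[228:260,295:335];w=np.argwhere(sub>130)[:,::-1]+[295,228];print(w.tolist())
P=plane(m,w,.044,True)[:,:2];v=cv2.fitLine(P.astype(np.float32),cv2.DIST_L2,0,.01,.01).ravel();print(v,np.degrees(np.arctan2(v[1],v[0])),P.min(0),P.max(0))
```

```text
[ 220    0  114   59 5129] 0.014 (0.619081974029541, -0.5030173063278198) 0.0498 [ 618.  -487.5] [ 56.9 105.2]
[ 220    0  114   59 5129] 0.016 (0.6188938617706299, -0.502349853515625) 0.0495 [ 617.9 -486.9] [ 56.5 104.6]
[ 220    0  114   59 5129] 0.02 (0.6185179352760315, -0.5010151863098145) 0.0489 [ 617.5 -485.8] [ 55.8 103.3]
[ 282  185   58   69 2716] 0.014 (0.5927248001098633, -0.3121795654296875) 0.0318 [ 594.5 -312.2] [49.7 58.3]
[ 282  185   58   69 2716] 0.016 (0.5927013158798218, -0.3127025365829468) 0.0316 [ 594.4 -312.7] [49.4 57.9]
[ 282  185   58   69 2716] 0.02 (0.5926540493965149, -0.3137485086917877) 0.0312 [ 594.4 -313.8] [48.7 57.2]
[ 366  188   56   58 2470] 0.014 (0.5191522240638733, -0.31279969215393066) 0.0271 [ 519.5 -313.4] [50.6 52.7]
[ 366  188   56   58 2470] 0.016 (0.5195875763893127, -0.3133188486099243) 0.027 [ 520.  -313.9] [50.2 52.4]
[ 366  188   56   58 2470] 0.02 (0.5204581618309021, -0.31435713171958923) 0.0266 [ 520.8 -314.9] [49.6 51.7]
[ 201  198   55   57 1858] 0.014 (0.6704376935958862, -0.3085939586162567) 0.0272 [ 669.9 -308.8] [50.  52.7]
[ 201  198   55   57 1858] 0.016 (0.6699293255805969, -0.30913931131362915) 0.027 [ 669.4 -309.4] [49.7 52.3]
[ 201  198   55   57 1858] 0.02 (0.6689126491546631, -0.3102300465106964) 0.0267 [ 668.4 -310.4] [49.  51.7]
[[313, 239], [313, 240], [314, 240], [314, 241], [314, 242], [314, 243], [315, 243], [315, 244], [315, 245], [315, 246], [315, 247], [316, 247], [316, 248], [316, 249]]
[ 0.23756097 -0.9713726   0.5914022  -0.2995766 ] -76.25736 [ 0.59036752 -0.30382343] [ 0.59264962 -0.29506515]
```

Request:
{"method": "drive_tool", "body": {
  "increments": [
    [[0.2, -0.02, -0.03, 0.4, -0.022], [0.2, -0.02, -0.03, 0.8, -0.043], [0.2, -0.02, -0.03, 1, -0.043], [0.2, -0.02, -0.03, 1, -0.043]]
  ]
}}

```text
time_s: 2.82
tcp_pos: [0.5961, -0.3112, 0.0687]
eef_rot: [179.9, 0.1, -76.3]
contact_force: [-0.5, -0.8, -0.1]
gripper_width: 0.0549
gripper_force: 0.0
```

Run:
```python
from h import *
import pickle
s=r.get_state();print(s['tcp_pos'],s['eef_rot'],s['gripper_width'])
m=camera_model('wrist');im=capture('wrist');pickle.dump((m,im),open('o2.pkl','wb'))
save('wrist2',im[120:420,150:490])
```

```text
[ 0.5961123  -0.31121604  0.06869241] [ 1.79863131e+02  5.46137756e-02 -7.62576704e+01] 0.05489645932859471
```

View pics/wrist2.png

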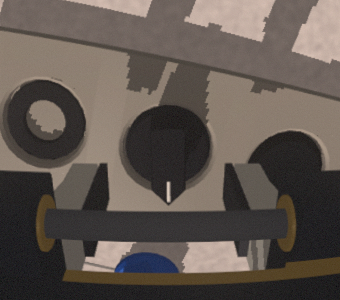

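The knob's bar is parallel to the pads, with its white line at crop (168,190), centred between the fingers at crop columns 107 and 225. I'll go down and grip.

Request:
{"method": "drive_tool", "body": {
  "increments": [
    [[0.2, 0, 0, 0.14, 0], [0.2, 0, 0, 0.27, 0], [-1, 0, 0, 0.27, 0], [-1, 0, 0, 0.27, 0], [-1, 0, 0, 0.27, 0]]
  ],
  "squeeze": 35
}}

```text
time_s: 3.5
tcp_pos: [0.5973, -0.3109, 0.0377]
eef_rot: [-180.0, -0.0, -76.0]
contact_force: [0.1, -0.0, 0.4]
gripper_width: 0.0282
gripper_force: 0.0
```

Request:
{"method": "drive_tool", "body": {
  "increments": [
    [[-1, 0, 0, 0, 0], [-1, 0, 0, 0, 0], [-1, 0, 0, 0, 0]]
  ]
}}

```text
time_s: 3.88
tcp_pos: [0.5968, -0.3109, 0.0376]
eef_rot: [180.0, -0.0, -76.0]
contact_force: [-3.0, -0.7, 5.2]
gripper_width: 0.0177
gripper_force: 35.0
```

Request:
{"method": "drive_tool", "body": {
  "increments": [
    [[-1, 0, 0, -0.2, 0], [-1, 0, 0, -0.5, 0], [-1, 0, 0, -0.9, 0], [-1, 0, 0, -1, 0], [-1, 0, 0, -1, 0]]
  ]
}}

```text
time_s: 4.5
tcp_pos: [0.5974, -0.3107, 0.1578]
eef_rot: [-179.9, -0.0, -76.0]
contact_force: [-0.0, 0.1, -1.4]
gripper_width: 0.0179
gripper_force: 35.0
```

Run:
```python
from h import *
import pickle
s=r.get_state();print(s['tcp_pos'],s['eef_rot'],s['gripper_width'],s['gripper_force'])
yaw=np.radians(s['eef_rot'][2]);x=np.array([np.cos(yaw),np.sin(yaw)]);y=np.array([np.sin(yaw),-np.cos(yaw)])
d=np.array([.437,.141])-s['tcp_pos'][:2];print(d@x/.12,d@y/.12)
m=camera_model('wrist');im=capture('wrist');pickle.dump((m,im),open('o3.pkl','wb'))
save('wrist3',cv2.resize(im[280:440,235:395],(480,480)))
```

```text
[ 0.59738827 -0.31065556  0.15782187] [-1.79886142e+02 -3.07570847e-02 -7.60324539e+01] 0.017900835997275717 34.9998365342617
-3.9751213322426775 0.3885740343119483
```

View pics/wrist3.png

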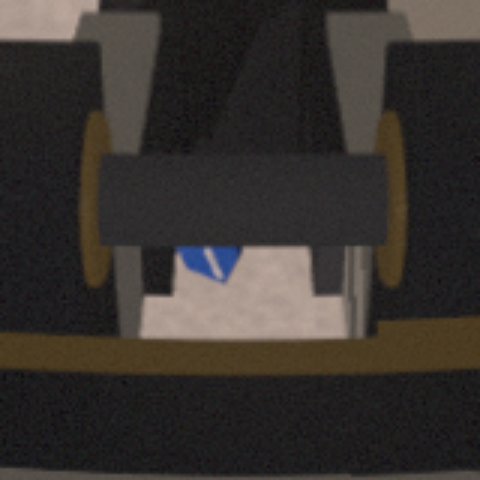

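The knob is in the jaws: width 17.9 mm, grip 35 N, tray clear. The gripper crossbar hides its nose in this view. Travelling to the shaft.

Request:
{"method": "drive_tool", "body": {
  "increments": [
    [[-1, -0.3, 0.03, -0.1, 0], [-1, -0.7, 0.07, -0.2, 0], [-1, -1, 0.1, -0.25, 0], [-1, -1, 0.1, -0.25, 0]]
  ]
}}

```text
time_s: 5.05
tcp_pos: [0.5552, -0.1952, 0.1862]
eef_rot: [179.9, 0.1, -75.9]
contact_force: [0.3, 0.1, -1.3]
gripper_width: 0.0176
gripper_force: 35.0
```

Request:
{"method": "drive_tool", "body": {
  "increments": [
    [[-1, -0.4, 0.04, 0, 0], [-1, -0.8, 0.08, 0, 0], [-1, -1, 0.1, 0, 0], [-1, -1, 0.1, 0, 0]]
  ]
}}

```text
time_s: 5.55
tcp_pos: [0.515, -0.0829, 0.186]
eef_rot: [179.9, 0.0, -75.9]
contact_force: [0.4, 0.4, -0.0]
gripper_width: 0.0181
gripper_force: 35.0
```

Request:
{"method": "drive_tool", "body": {
  "increments": [
    [[-1, -0.4, 0.04, 0, 0], [-1, -0.8, 0.08, 0, 0], [-1, -1, 0.1, 0, 0], [-1, -1, 0.1, 0, 0]]
  ]
}}

```text
time_s: 6.05
tcp_pos: [0.475, 0.0303, 0.1865]
eef_rot: [179.9, -0.0, -75.9]
contact_force: [-0.4, -0.1, -0.5]
gripper_width: 0.0177
gripper_force: 35.0
```

Request:
{"method": "drive_tool", "body": {
  "increments": [
    [[-1, -0.4, 0.04, 0, 0], [-1, -0.7, 0.07, 0, 0], [-1, -0.97, 0.09, 0, 0], [-1, -0.97, 0.09, 0, 0], [-1, -0.97, 0.09, 0, 0]]
  ]
}}

```text
time_s: 6.68
tcp_pos: [0.4368, 0.1394, 0.1866]
eef_rot: [179.9, -0.0, -76.1]
contact_force: [-0.6, -0.1, -1.6]
gripper_width: 0.0175
gripper_force: 35.0
```

Run:
```python
from h import *
import pickle
s=r.get_state();print(s['tcp_pos'],s['eef_rot'],s['gripper_width'],s['gripper_force'],s['joints'])
o={}
for n in('wrist','scene','top'):
    m=camera_model(n);im=capture(n);o[n]=(m,im)
pickle.dump(o,open('o4.pkl','wb'))
im=o['wrist'][1]
a=cv2.resize(im[160:400,200:440],(400,400),interpolation=cv2.INTER_CUBIC)
b=cv2.resize(o['scene'][1][140:240,270:370],(400,400),interpolation=cv2.INTER_CUBIC)
save('w4',np.hstack([a,b]))
```

```text
[0.43684609 0.13940052 0.18660599] [ 1.79935939e+02 -3.97564349e-02 -7.60618453e+01] 0.017513010794574357 34.999804459512234 [ 4.24278932e+01  2.30504370e+00 -2.97839906e+01  5.17115628e-03
 -5.79862333e+01 -2.84925049e+01]
```

View pics/w4.png

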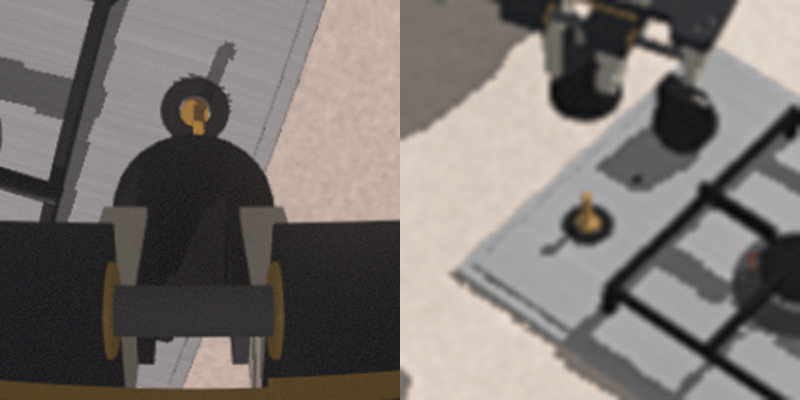

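The left half shows the shaft tip at crop (195,112), full-frame (317,227), partly covered by the knob. The right half shows the shaft free in the scene view. For a clearer view of the flat, I'll go closer with the knob shifted past the shaft.

Request:
{"method": "drive_tool", "body": {
  "increments": [
    [[-1, -0.2, 0, 0.2, 0], [-1, -0.4, 0, 0.4, 0], [-1, -0.45, 0, 0.63, 0], [-1, -0.45, 0, 0.63, 0], [-1, -0.45, 0, 0.63, 0]]
  ]
}}

```text
time_s: 7.45
tcp_pos: [0.4241, 0.1924, 0.1123]
eef_rot: [-180.0, -0.0, -76.1]
contact_force: [-0.4, 0.7, 0.8]
gripper_width: 0.0175
gripper_force: 35.0
```

Run:
```python
from h import *
import pickle
s=r.get_state();print(s['tcp_pos'],s['eef_rot'])
m=camera_model('wrist');im=capture('wrist');pickle.dump((m,im),open('o5.pkl','wb'))
R=cv2.Rodrigues(np.array(m['rvec'],float))[0];t=np.array(m['tvec'],float).ravel()
p=R@np.array([.437,.141,.04])+t;th=np.arctan2(np.hypot(*p[:2]),p[2]);uv=np.array([315.6,237.8])+371.6*th*p[:2]/np.hypot(*p[:2]);print(uv)
u,v=uv.astype(int);u0=u-40;v0=max(v-40,0);print(u0,v0)
a=cv2.resize(im[v0:v0+80,u0:u0+80],(480,480),interpolation=cv2.INTER_CUBIC)
b=cv2.resize(im,(320,240));c=np.zeros((480,320,3),np.uint8);c[:240]=b
save('w5',np.hstack([a,c]))
```

```text
[0.4240793  0.19238251 0.11234452] [-1.79966938e+02 -2.47201653e-03 -7.60532741e+01]
[314.31423704 173.52536224]
274 133
```

View pics/w5.png

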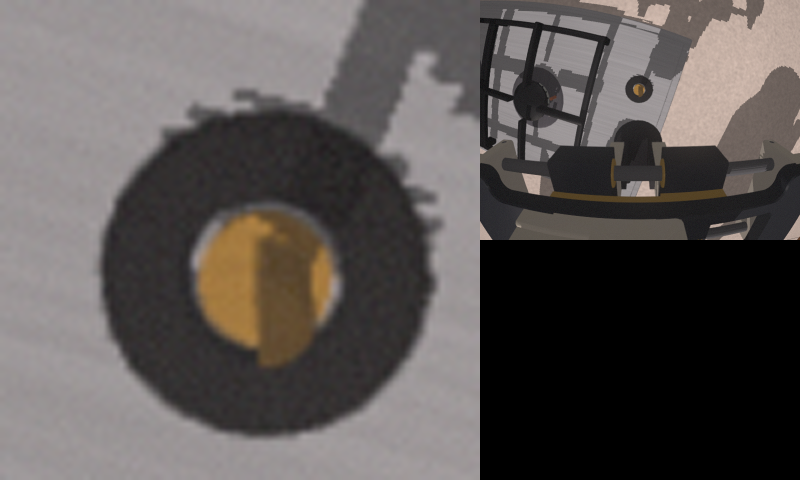

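The close crop shows a brass collar disc centred at about crop (264,281) inside the black washer. On it stands the darker D-shaped shaft top: straight edge at crop x≈258, rounded side to x≈315, bottom at y≈365. The flat faces image-left, and with that reading the shaft axis lines up with the washer centre. I'll measure it numerically.

Run:
```python
from h import *
import pickle
m,im=pickle.load(open('o5.pkl','rb'))
f=im.astype(int)
sat=(f[...,0]-f[...,2]); V=f[...,0]
# print red channel map over brass
for v in range(166,198): print(v,' '.join('%3d'%V[v,u] if sat[v,u]>25 else '  .' for u in range(304,334)))
```

```text
166   .   .   .   .   .   .   .   .   .   .   .   .   .   .   .   .   .   .   .   .   .   .   .   .   .   .   .   .   .   .
167   .   .   .   .   .   .   .   .   .   .   .   .   .   .   .   .   .   .   .   .   .   .   .   .   .   .   .   .   .   .
168   .   .   .   .   .   .   .   .   .   .  91 102 107  96  93  92  92   .   .   .   .   .   .   .   .   .   .   .   .   .
169   .   .   .   .   .   .   .   . 104 125 132 159 159 120 103  98  95  95  93   .   .   .   .   .   .   .   .   .   .   .
170   .   .   .   .   .   .   . 107 131 158 160 169 169 158 152 121  99  94  97  94  94   .   .   .   .   .   .   .   .   .
171   .   .   .   .   .   . 133 141 156 162 162 164 163 165 160 128 100  94  94  94  97  96   .   .   .   .   .   .   .   .
172   .   .   .   .   . 141 150 157 165 163 165 161 150 135 121 111 119 114  96  94  97  96  93   .   .   .   .   .   .   .
173   .   .   .   .   . 150 160 161 165 164 164 163 141 110  96  98 105 105  98  91  96  97  93  97   .   .   .   .   .   .
174   .   .   .   . 157 159 164 165 165 167 166 166 138 107  91  90  92  92  92  94  94  95  99 128 118   . 
[... 2167 characters left out ...]
   .   .   .  89  98  96  97  93  89   .   .   .   .   .   .   .   .   .   .   .
193   .   .   .   .   .   .   .   .   .   .   .   .   .  87  99  94  89  76   .   .   .   .   .   .   .   .   .   .   .   .
194   .   .   .   .   .   .   .   .   .   .   .   .   .   .   .   .   .   .   .   .   .   .   .   .   .   .   .   .   .   .
195   .   .   .   .   .   .   .   .   .   .   .   .   .   .   .   .   .   .   .   .   .   .   .   .   .   .   .   .   .   .
196   .   .   .   .   .   .   .   .   .   .   .   .   .   .   .   .   .   .   .   .   .   .   .   .   .   .   .   .   .   .
197   .   .   .   .   .   .   .   .   .   .   .   .   .   .   .   .   .   .   .   .   .   .   .   .   .   .   .   .   .   .
```

Run:
```python
from h import *
import pickle
m,im=pickle.load(open('o5.pkl','rb'))
V=im[...,0].astype(float)
E=[]
for v in range(178,190):
    row=V[v,312:321]; k=np.where((row[:-1]>=130)&(row[1:]<130))[0][0]
    E.append([312+k+(row[k]-130)/(row[k]-row[k+1]),v])
P=plane(m,E,.04,True)[:,:2];d=cv2.fitLine(P.astype(np.float32),cv2.DIST_L2,0,.01,.01).ravel()
a=np.degrees(np.arctan2(d[1],d[0]))%180;n=np.radians(a-90);nv=np.array([np.cos(n),np.sin(n)])
print('edge',P[0],P[-1],a,'normal',a-90)
print('axis',plane(m,(318,185.2),.04,True),'col from flat: edge-1mm', P.mean(0)-nv*.001)
# washer centre
g=cv2.cvtColor(im,cv2.COLOR_RGB2GRAY)
mk=(g[133:213,274:354]<75).astype(np.uint8);n_,l,st,ce=cv2.connectedComponentsWithStats(mk)
i=1+np.argmax(st[1:,4]);c=cv2.findContours((l==i).astype(np.uint8),cv2.RETR_EXTERNAL,cv2.CHAIN_APPROX_NONE)[0][0][:,0]+[274,133]
q=plane(m,c,.011,True)[:,:2]*1000
print('washer',cv2.fitEllipse(q.astype(np.float32)))
# front view of knob skirt in hand
g2=g[225:330,230:400]
save('w6',cv2.resize(cv2.cvtColor(np.clip(g2*2.5,0,255).astype(np.uint8),cv2.COLOR_GRAY2RGB),(680,420)))
```

```text
edge [0.43536667 0.14334609] [0.43335389 0.14971446] 107.54333 normal 17.543327
axis [[0.43316103 0.14728692 0.04      ]] col from flat: edge-1mm [0.4334392  0.14623201]
washer ((433.1591491699219, 147.07774353027344), (36.158180236816406, 36.413230895996094), 0.6628520488739014)
```

View pics/w6.png

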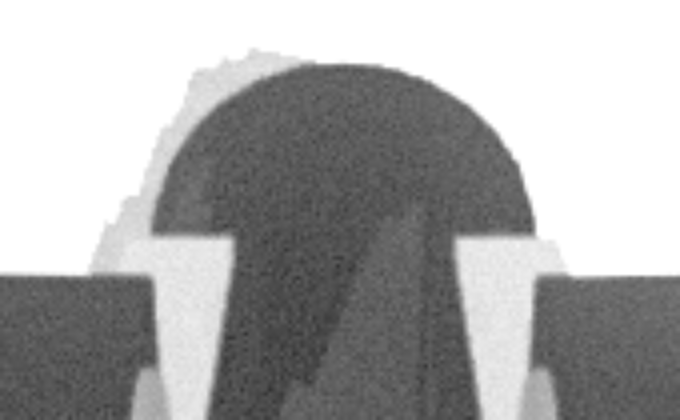

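The brightened crop shows the held knob's skirt arc, unoccluded from (150,235) over (345,63) to (535,235), with the pads on both sides. I'll fit a circle to it to get the in-hand offset.

Run:
```python
from h import *
import pickle
from scipy.optimize import least_squares
m,im=pickle.load(open('o5.pkl','rb'))
g=cv2.cvtColor(im,cv2.COLOR_RGB2GRAY).astype(float)
E=[]
for u in range(272,360):
    col=g[232:282,u]; k=np.where((col[:-1]>=62)&(col[1:]<62))[0]
    if len(k): E.append([u,232+k[0]+(col[k[0]]-62)/(col[k[0]]-col[k[0]+1])])
E=np.array(E); tcp=np.array([.42408,.19238]);yaw=np.radians(-76.05)
T=np.array([[np.cos(yaw),np.sin(yaw)],[np.sin(yaw),-np.cos(yaw)]])
for z in(.0823,.0863,.0903):
    P=plane(m,E,z,True)[:,:2]
    s=least_squares(lambda q:np.hypot(*(P-q[:2]).T)-q[2],[*tcp,.025],loss='soft_l1',f_scale=.0003)
    s2=least_squares(lambda q:np.hypot(*(P-q).T)-.025,tcp,loss='soft_l1',f_scale=.0003)
    print(z,len(E),s.x.round(4),'tool off mm',(T@(s.x[:2]-tcp)*1000).round(2),'fixed r',(T@(s2.x-tcp)*1000).round(2),np.abs(s.fun).mean())
```

```text
0.0823 88 [0.4237 0.1924 0.025 ] tool off mm [-0.13  0.35] fixed r [-0.14  0.35] 8.554571281300661e-05
0.0863 88 [0.4241 0.1906 0.0244] tool off mm [1.72 0.36] fixed r [1.07 0.34] 8.363465331784675e-05
0.0903 88 [0.4246 0.1888 0.0239] tool off mm [3.57 0.37] fixed r [2.28 0.31] 8.17228464397194e-05
```

The fit gives radius 25.0 mm, so the knob axis is within 0.4 mm of the TCP. The shaft axis is at (0.4332, 0.1472), agreeing between tip and washer, and the flat faces 17.5°. So the yaw needed is -162.5°.

Request:
{"method": "drive_tool", "body": {
  "increments": [
    [[-1, 0.2, 0.01, 0, 0.029], [-1, 0.387, 0.018, 0, 0.058], [-1, 0.387, 0.018, 0, 0.087], [-1, 0.387, 0.018, 0, 0.116], [-1, 0.387, 0.018, 0, 0.145]]
  ]
}}

```text
time_s: 8.12
tcp_pos: [0.4333, 0.1469, 0.1129]
eef_rot: [-180.0, 0.1, -128.6]
contact_force: [-0.1, 0.4, -0.3]
gripper_width: 0.0178
gripper_force: 35.0
```

Request:
{"method": "drive_tool", "body": {
  "increments": [
    [[-1, 0, 0, 0, 0.029], [-1, 0, 0, 0, 0.058], [-1, 0, 0, 0, 0.095], [-1, 0, 0, 0, 0.095], [-1, 0, 0, 0, 0.095]]
  ],
  "squeeze": 50
}}

```text
time_s: 8.75
tcp_pos: [0.4332, 0.1471, 0.1127]
eef_rot: [180.0, 0.1, -162.4]
contact_force: [0.2, 0.0, -0.7]
gripper_width: 0.0175
gripper_force: 50.0
```

Request:
{"method": "drive_tool", "body": {
  "increments": [
    [[-1, 0, 0, 0.08, 0], [-1, 0, 0, 0.16, 0], [-1, 0, 0, 0.22, 0], [-1, 0, 0, 0.22, 0]]
  ]
}}

```text
time_s: 9.25
tcp_pos: [0.4321, 0.1467, 0.0843]
eef_rot: [-180.0, -0.1, -162.4]
contact_force: [0.5, 0.2, -0.6]
gripper_width: 0.0179
gripper_force: 50.0
```

Run:
```python
from h import *
s=r.get_state();print(s['tcp_pos'],s['eef_rot'],s['contact_force'],s['moment'])
yaw=np.radians(s['eef_rot'][2]);x=np.array([np.cos(yaw),np.sin(yaw)]);y=np.array([np.sin(yaw),-np.cos(yaw)])
d=np.array([.4332,.1468])-s['tcp_pos'][:2];print(d,d@x/.12,d@y/.12)
```

```text
[0.43212586 0.14668255 0.08427368] [-1.79953614e+02 -1.00799157e-01 -1.62421362e+02] [ 0.50895415  0.20727074 -0.57429456] [-0.01168476 -0.00830034 -0.02889577]
[0.00107414 0.00011745] -0.008828759768450597 -0.001770356986789103
```

Request:
{"method": "drive_tool", "body": {
  "increments": [
    [[-1, -0.005, 0, 0.04, 0], [-1, -0.005, 0, 0.08, 0], [-1, -0.005, 0, 0.1, 0], [-1, -0.005, 0, 0.1, 0]]
  ]
}}

```text
time_s: 9.75
tcp_pos: [0.433, 0.1471, 0.073]
eef_rot: [-180.0, -0.0, -162.4]
contact_force: [0.3, -1.1, -0.2]
gripper_width: 0.0176
gripper_force: 50.0
```

Request:
{"method": "drive_tool", "body": {
  "increments": [
    [[-1, 0, 0, 0.01, 0], [-1, 0, 0, 0.02, 0], [-1, 0, 0, 0.03, 0], [-1, 0, 0, 0.04, 0], [-1, 0, 0, 0.04, 0]]
  ]
}}

```text
time_s: 10.38
tcp_pos: [0.4332, 0.1473, 0.0683]
eef_rot: [-180.0, 0.0, -162.4]
contact_force: [0.2, -0.2, 0.2]
gripper_width: 0.0177
gripper_force: 50.0
```

Request:
{"method": "drive_tool", "body": {
  "increments": [
    [[-1, 0, 0, 0.01, 0], [-1, 0, 0, 0.02, 0], [-1, 0, 0, 0.03, 0], [-1, 0, 0, 0.04, 0], [-1, 0, 0, 0.04, 0]]
  ]
}}

```text
time_s: 11.0
tcp_pos: [0.4335, 0.1475, 0.0636]
eef_rot: [180.0, 0.0, -162.4]
contact_force: [2.3, 0.6, -1.0]
gripper_width: 0.0177
gripper_force: 50.0
```

It is entering with no axial force. Continuing down.

Request:
{"method": "drive_tool", "body": {
  "increments": [
    [[-1, 0, 0, 0.02, 0], [-1, 0, 0, 0.04, 0], [-1, 0, 0, 0.06, 0], [-1, 0, 0, 0.08, 0], [-1, 0, 0, 0.08, 0]]
  ]
}}

```text
time_s: 11.62
tcp_pos: [0.4334, 0.1475, 0.0538]
eef_rot: [180.0, 0.0, -162.4]
contact_force: [3.8, 2.9, -1.8]
gripper_width: 0.0176
gripper_force: 50.0
```

Request:
{"method": "drive_tool", "body": {
  "increments": [
    [[-1, 0, 0, 0.01, 0], [-1, 0, 0, 0.02, 0], [-1, 0, 0, 0.03, 0], [-1, 0, 0, 0.04, 0], [-1, 0, 0, 0.04, 0]]
  ]
}}

```text
time_s: 12.25
tcp_pos: [0.4335, 0.1475, 0.0493]
eef_rot: [180.0, 0.0, -162.4]
contact_force: [3.6, 2.6, 5.2]
gripper_width: 0.0176
gripper_force: 50.0
```

Contact with the spring (5 N) came at about z = 0.050, as expected for fully home. I'll press about 6 mm more.

Request:
{"method": "drive_tool", "body": {
  "increments": [
    [[-1, 0, 0, 0.01, 0], [-1, 0, 0, 0.02, 0], [-1, 0, 0, 0.03, 0], [-1, 0, 0, 0.03, 0], [-1, 0, 0, 0.03, 0]]
  ]
}}

```text
time_s: 12.88
tcp_pos: [0.4335, 0.1475, 0.0458]
eef_rot: [180.0, 0.0, -162.4]
contact_force: [2.6, 3.3, 6.6]
gripper_width: 0.0173
gripper_force: 50.0
```

Request:
{"method": "drive_tool", "body": {
  "increments": [
    [[-1, 0, 0, 0.01, 0], [-1, 0, 0, 0.02, 0], [-1, 0, 0, 0.02, 0], [-1, 0, 0, 0.02, 0]]
  ]
}}

```text
time_s: 13.38
tcp_pos: [0.4335, 0.1475, 0.0435]
eef_rot: [180.0, 0.0, -162.4]
contact_force: [2.5, 4.0, 8.0]
gripper_width: 0.0174
gripper_force: 50.0
```

Request:
{"method": "drive_tool", "body": {
  "increments": [
    [[-1, 0, 0, 0.006, 0], [-1, 0, 0, 0.012, 0], [-1, 0, 0, 0.012, 0], [-1, 0, 0, 0.012, 0]]
  ]
}}

```text
time_s: 13.88
tcp_pos: [0.4337, 0.1476, 0.0429]
eef_rot: [180.0, 0.1, -162.4]
contact_force: [-2.2, 2.1, 21.2]
gripper_width: 0.0176
gripper_force: 50.0
```

Request:
{"method": "drive_tool", "body": {
  "increments": [
    [[-1, 0, 0, 0.005, 0], [-1, 0, 0, 0.008, 0], [-1, 0, 0, 0.008, 0], [-1, 0, 0, 0.008, 0]]
  ]
}}

```text
time_s: 14.38
tcp_pos: [0.4338, 0.1476, 0.0427]
eef_rot: [180.0, 0.1, -162.4]
contact_force: [-4.2, 1.2, 30.7]
gripper_width: 0.0175
gripper_force: 50.0
```

The force rises sharply at the stop, and the 6 mm travel matches. I'll ease slightly to about 20 N, check, and hand in.

Request:
{"method": "drive_tool", "body": {
  "increments": [
    [[-1, 0, 0, -0.005, 0], [-1, 0, 0, -0.005, 0], [-1, 0, 0, -0.005, 0]]
  ]
}}

```text
time_s: 14.75
tcp_pos: [0.4337, 0.1476, 0.0428]
eef_rot: [180.0, 0.1, -162.4]
contact_force: [-2.4, 2.4, 23.8]
gripper_width: 0.0173
gripper_force: 50.0
```

Run:
```python
from h import *
im=capture('scene');b=cv2.resize(im[120:260,250:390],(560,560),interpolation=cv2.INTER_CUBIC)
save('s7',b);s=r.get_state();print(s['tcp_pos'],s['contact_force'],s['gripper_force'])
```

```text
[0.43372944 0.14761836 0.04285211] [-2.87384533  1.7334188  24.72766406] 50.00752843916416
```

View pics/s7.png

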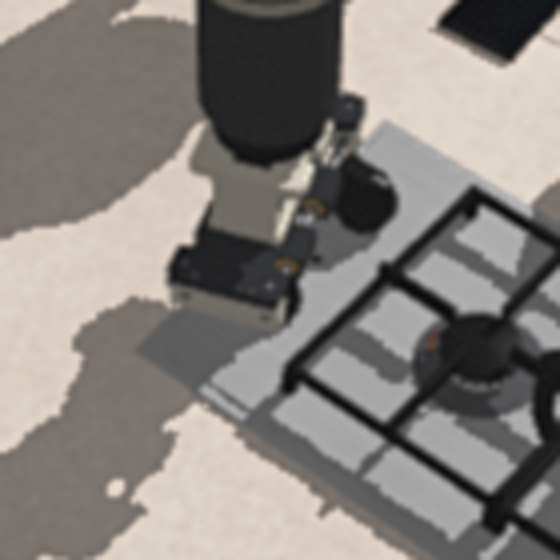

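The gripper is pressed low over the tap at about (250,280), with the other knob untouched at (365,200). Everything is in place, so I'm handing in.

```bash
python3 -c "
from plant import job
print(job.close_job())"
```

```text
the job is handed in; nothing more can be done
None
```

The new knob is on the tap shaft, flat to flat, and the gripper is holding it down at the stop with about 24 N. I handed the job in at about 15 s; no verdict came back, so seating is judged from the force readings and pose.

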